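Put the long-handled coffee pot away in the little cupboard

TASK

Open the door of the low cupboard wide, then take the long-handled steel coffee pot off the lower tier of the turntable and put it away in the cupboard: standing on the dresser top inside, its handle pointing out towards the doorway and no part of it sticking out past the cupboard's front edges. Keep the pot upright all the way, leave the door standing wide open, and leave all the other crockery standing where it is.

Things in the scene. Friction and masses are not known exactly. Their poses are not given: they have to be found in the camera images.
- cupboard: Low plywood cupboard on the dresser: 220 deep (its x), 240 wide (y), 190 mm high, two books (40 mm high in all) on its roof, from 100 mm behind the front back. It faces its own -x, roughly the robot. Sides and roof 12, back 10 mm thick; no bottom board or sill: its floor is the dresser top. Inside 210 deep, 216 wide, 178 mm high, empty. Origin: centre of its underside.
- mouth (a point): centre of the cupboard's front opening at dresser level: the front edges of sides and roof lie in the plane x = 0 of this point; its x axis points into the cupboard (back panel 210 mm in), y to the cupboard's left.
- cup_door (a joint): opening of the white door, rad: 0 shut, 1.57 square to the front, stop at 1.9; anticlockwise from above. It may start ajar, turns easily (0.03 N m) and stays where it is left. 234 wide, 185 high, 15 mm thick, hung before the front edges, hinged along its right edge (the cupboard's -y side); the free edge swings towards the robot, then to the robot's right.
- cup_door_handle (a point): middle of the door's handle: an upright round steel bar, 11 mm thick, from 56 mm below to 56 mm above this point (top end 179 mm above the dresser), its axis 35 mm off the door's face, 204 mm from the hinge along the door, 30 mm from the free edge; 8 mm stalks join it to the door 43 mm above and below this point. It turns with the door.
- cup_door_hinge (a point): point on the door's upright hinge axis (mid-height of the door, middle of its thickness).
- pot: Long-handled steel coffee pot, about 0.2 kg: straight round open body 62 across, 62 mm high; straight level handle along its own -x, 13 wide, 10 mm thick, its middle 50 mm above the underside, ending 128 mm from the body's axis. Origin: centre of the underside, z up. It starts on the turntable's lower tier, its handle under the upper tier and beside the centre post.
- pot_tail (a point): outer end of the pot's handle (centre of the end face).
- susan: Foot of the two-tier birch turntable; origin on its upright axis at dresser level. Lower tier 300 across, top at 24 mm; upper tier 170 across, from 110 to 122 mm above the dresser; centre post 28 mm across; no rims. The tiers turn together with slight friction (0.12 N m). The pot stands roughly in this body's -x direction from the axis.
- jar: glass jar with a steel twist cap, 62 mm across, 95 mm high, on the upper tier; bystander, origin at the centre of its underside
- spoon_cup: steel cup with teaspoons in it, 62 mm across, 130 mm high with the spoons, on the upper tier; bystander, origin at the centre of its underside
- mug: orange melamine mug, 72 mm across, 85 mm high, its handle on its own +y side, on the lower tier to one side of the pot; bystander, origin at the centre of its underside
- creamer: small white ceramic creamer, 62 mm across, 70 mm high, handle on its own +x side, on the lower tier to one side of the pot; bystander, origin at the centre of its underside
- canister: white ceramic lidded canister, 82 mm across, 106 mm high, on the dresser by the cupboard's front left corner, just clear of the door's swing; bystander, origin at the centre of its underside
- tumbler: glass tumbler, 64 mm across, 100 mm high, on the dresser at the robot's right, beyond the sugar bowl; bystander, origin at the centre of its underside
- sugar_bowl: blue ceramic bowl, 100 mm across, 55 mm high, on the dresser at the robot's right; bystander, origin at the centre of its underside

How it is judged:
On the way:
1. the cupboard door is opened to at least 1.3 rad (75 degrees) while the pot is still outside the cupboard (value of joint cup_door above 1.3 rad and x of pot in the frame of mouth below 0 m), for 0.2 s.
At the end, for the whole second after the job is handed in: Door open at least 1.2 rad; pot at rest, upright (0.12 rad) on the dresser top (under 8 mm) in the cupboard, axis over 90 mm behind the front edges and within 100 mm of the middle, handle end behind the front plane, handle towards the doorway within 0.5 rad of square (value of joint cup_door above 1.2 rad and x of pot in the frame of mouth above 0.09 m and y of pot in the frame of mouth between -0.1 and 0.1 m and height (world z) of pot below 0.008 m and angle between pot's own z axis and vertical below 0.12 rad and x of pot_tail in the frame of mouth above 0 m and angle between the x axis of pot and the x axis of mouth, either way round below 0.5 rad and linear speed of pot below 0.02 m/s); the robot touches nothing.
It fails at once if the pot is tipped more than 0.5 rad from upright (angle between pot's own z axis and vertical above 0.5 rad).
It fails at once if the jar or spoon cup is moved more than 40 mm or tipped more than 0.4 rad (distance of any of jar, spoon_cup from where it was at the start of the episode above 0.04 m or angle between any of jar, spoon_cup's own z axis and vertical above 0.4 rad).
It fails at once if the mug or creamer is moved more than 40 mm or tipped more than 0.4 rad (distance of any of mug, creamer from where it was at the start of the episode above 0.04 m or angle between any of mug, creamer's own z axis and vertical above 0.4 rad).
It fails at once if the canister, tumbler or sugar bowl is moved more than 40 mm or tipped more than 0.4 rad (distance of any of canister, tumbler, sugar_bowl from where it was at the start of the episode above 0.04 m or angle between any of canister, tumbler, sugar_bowl's own z axis and vertical above 0.4 rad).
It also fails if it takes over 70 s, if anything falls off the work surface, if the arm or the gripper's body presses on something with over 40 N, if the wrist force passes 120 N, or if a joint passes its speed limit or range.

ROBOT

A 6-joint arm with a two-finger parallel gripper is mounted at the origin on the work surface. World frame = base frame: x ahead of the robot, y to its left, z up, the work surface at z = 0. Lengths are in m, angles in rad, forces in N, time in s.
With the tool pointing down it reaches from about 0.325 to 0.85 m from the base axis. Payload 4.4 kg.
Tool frame: the origin (TCP) lies at the very end of the fingers, on their centre line; the grasp point (between the pads) lies 19 mm behind it (robot.tcp_to_grasp is the z of the grasp point in the tool frame, in m); z points along the fingers, y is the line along which they close (so a half turn about z gives the same grasp; the last joint's range is limited). The gripper opens to 94 mm and grips with 3 to 60 N. Pads are 16 mm wide; open, the fingers measure 119 mm over their backs; the gripper's body (75 mm by 177 mm) begins 78 mm behind the grasp point.
Start: joints at [1.161, 0.207, 1.542, -0, 1.393, -0.15], TCP at [0.148, 0.556, 0.205] pointing down, gripper open.
Joint ranges: [-2.73, 2.73], [-0.86, 2.22], [0.23, 2.46], [-1.11, 4.25], [0.08, 2.63], [-2.82, 2.82]. Speed limits (rad/s): [2.79, 2.79, 3.14, 3.14, 3.14, 3.14].

INTERFACE

Orientations are given as a unit quaternion [w, x, y, z].
In Python, from station import sense, vision, robot, spotter gives the robot as it stands. The module is installed in compiled form; this text tells all that it offers.
- The arm moves only by the tool drive_tool, never from a script. Its argument "rows" is a list of rows, each a list of 2 entries, a list of its own where there are three numbers: the shift along the world's x, y, z in m, then the turn about the world's z in degrees. A call has exactly 8 rows; each row shifts and turns the commanded pose from where the row before left it; what a row does not reach is not made up. A row lasts 1/12 s, in which the tool goes at most 41.7 mm and 7.16 degrees, less where a joint would pass 70% of its speed; a pose out of reach is approached as far as the arm can. A call with a gripper value outside its range is refused whole. "claw" is the opening, from 0 (shut) to 1 (fully open), set as the call begins (left out, the last holds). The fingers move at their own pace and stop on an object; the grip force is fixed at half the most. Time passes only in rows, so rows that do not move let the fingers close, or fill a call up. It gives the time, the measured TCP pose, the force, the opening and the grip force at its end, in the units of the state.
- sense(): the state, without advancing time (a new reading comes with each control period).
- vision.grab_frame(name): name is "scene" or "side" or "wrist"; returns the picture (400x640x3 uint8, red, green, blue); there is no depth.
- vision.get_calibration(name): a dict with "fx", "fy", "cx", "cy" (pixels), "eye" and "rotation" of the camera in the world. Camera axes: x right, y down, z forward; pixel columns grow to the right and rows downward; lengths in m; the calibration is good to about 2 mm. A picture is of the moment at which its call begins: read the wrist's pose just before it. get_calibration takes no time and is no camera call; for the wrist camera it gives the pose at the moment of the call.
- robot.sign_off(): hands the job in; it is judged then, once.
Trained networks look in the newest picture that a camera, given by its name, has taken for a name from the list of things; names that differ only in an ending like _2 or _b are one class to them, and where a whole thing is asked for, a point or a joint stands for the part that bears it (a point fixed in the world has none). Each returns a list of dicts, best first, with "conf" (0 to 1); they miss things now and then, are a little off and sometimes report something else, mostly with a low value. They report only what shows in the picture. A call takes as long as a camera call.
- spotter.silhouettes(camera, query): "pixels" (400x640 bool, what is visible of it) and "rect" ([left, top, width, height] in pixels, round what is visible of it).
The state is a dict: "time": time; "qpos": joint angles; "joint_velocities": joint speeds; "joint_efforts": joint torques, N m; "eef_pos": TCP position; "tool_rot": TCP orientation; "force": force on the tool from outside, world axes, zero at the start; "torque": the same for the moment, N m; "grip_width": opening from 0.0 (shut) to 1.0 (fully open); "grip_force": force on a finger pad.
Only numpy, scipy, OpenCV 4.12 (cv2) and the standard library are available. Lean on these libraries where they do the work, as an engineer would, in place of code of your own. Each camera call takes 0.05 s, during which the arm holds its last target. There are 200 camera calls.

## Working session

There is one attempt and no reset: what is moved stays moved. The work goes in short steps, Python scripts to look and compute and a tool call to move; the robot and the scene stay as the last step left them, time stands still between calls to the robot, and variables do not carry over. Pictures are saved under pics/ and viewed, at most 10 in all, crops included, and the job is handed in when it is done.

Besides the shell and the picture viewer there is one more tool, called after "Emit:" as name(argument=value, ...) on one line, values as JSON. drive_tool: Moves the arm, as the interface text tells. Its arguments: {"type":"object","properties":{"rows":{"type":"array"},"claw":{"type":"number"}},"required":["rows"]}

```bash
mkdir -p pics; ls; cat > h.py <<'E'
import numpy as np,cv2
from station import sense,vision,robot,spotter
def ray(c,u,v):
    R=np.array(c["rotation"]).reshape(3,3);d=R@[(u-c["cx"])/c["fx"],(v-c["cy"])/c["fy"],1]
    return np.array(c["eye"]),d
def at_z(c,u,v,z):
    e,d=ray(c,u,v);return e+d*(z-e[2])/d[2]
def proj(c,P):
    R=np.array(c["rotation"]).reshape(3,3);p=(np.atleast_2d(P)-c["eye"])@R
    return np.c_[c["fx"]*p[:,0]/p[:,2]+c["cx"],c["fy"]*p[:,1]/p[:,2]+c["cy"]]
def save(im,n): cv2.imwrite("pics/"+n,im[:,:,::-1])
E
python3 - <<'E'
from h import *
s=sense();print(s["eef_pos"],s["tool_rot"],s["time"])
for n in("scene","side"):
    save(vision.grab_frame(n),n+"0.png");c=vision.get_calibration(n);print(n,c)
    for q in["cupboard","cup_door_handle","pot","susan","jar","spoon_cup","mug","creamer","canister","tumbler","sugar_bowl"]:
        r=spotter.silhouettes(n,q)
        print(q,[(round(x["conf"],2),[int(a) for a in x["rect"]]) for x in r[:2]])
E
```

```text
pics
[0.14741423 0.55496954 0.20432113] [-2.95691820e-04  1.29529694e-01  9.91574937e-01 -1.05609960e-03] 0.0
scene {'fx': 368.01211204724507, 'fy': 368.01211204724507, 'cx': 322.493833064445, 'cy': 202.8933297943526, 'eye': array([ 0.13873895, -0.49652625,  0.86990668]), 'rotation': array([-0.31359488,  0.87883987, -0.33898046,  0.11996244])}
cupboard [(0.66, [329, 109, 128, 133]), (0.45, [376, 328, 49, 48])]
cup_door_handle [(0.61, [331, 156, 83, 83])]
pot [(0.66, [228, 177, 23, 25])]
susan [(0.95, [191, 135, 97, 78])]
jar [(0.86, [198, 111, 29, 41])]
spoon_cup [(0.57, [225, 100, 28, 43])]
mug [(0.73, [258, 145, 25, 36])]
creamer [(0.92, [190, 167, 23, 31]), (0.22, [228, 176, 24, 26])]
canister [(0.63, [315, 152, 21, 39])]
tumbler [(0.63, [419, 299, 34, 36])]
sugar_bowl [(0.67, [376, 331, 48, 44]), (0.56, [231, 173, 21, 29])]
side {'fx': 495.4427642144285, 'fy': 495.4427642144285, 'cx': 322.1271777205569, 'cy': 203.96099445708379, 'eye': array([-0.36122913, -0.66908025,  0.97819841]), 'rotation': array([-0.38148061,  0.7968121 , -0.41944105,  0.20888328])}
cupboard [(0.85, [315, 120, 106, 109]), (0.69, [206, 125, 22, 41])]
cup_door_handle [(0.63, [166, 157, 100, 75]), (0.56, [317, 159, 80, 67])]
pot [(0.76, [208, 191, 32, 33]), (0.67, [167, 156, 100, 73])]
susan [(0.8, [166, 156, 99, 77])]
jar [(0.93, [184, 137, 20, 37]), (0.19, [315, 160, 82, 67])]
spoon_cup [(0.79, [206, 122, 24, 43]), (0.73, [395, 281, 38, 39])]
mug [(0.94, [238, 163, 24, 35])]
creamer [(0.71, [294, 165, 22, 35]), (0.7, [174, 188, 25, 32])]
canister [(0.93, [296, 166, 17, 34])]
tumbler [(0.66, [426, 253, 24, 41])]
sugar_bowl [(0.68, [397, 280, 38, 41]), (0.66, [425, 252, 28, 45])]
```

```bash
sed -i 's/np.array(c\["rotation"\]).reshape(3,3)/rot(c["rotation"])/' h.py; cat >> h.py <<'E'
from scipy.spatial.transform import Rotation as Ro
def rot(q): return Ro.from_quat(np.r_[q[1:],q[0]]).as_matrix()
E
python3 - <<'E'
import cv2
a=cv2.imread("pics/scene0.png")[85:385,175:475];b=cv2.imread("pics/side0.png")[100:260,150:450]
cv2.imwrite("pics/a.png",cv2.resize(a,(600,600),interpolation=2));cv2.imwrite("pics/b.png",cv2.resize(b,(800,427),interpolation=2))
E
```

```text
(no output)
```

View pics/a.png

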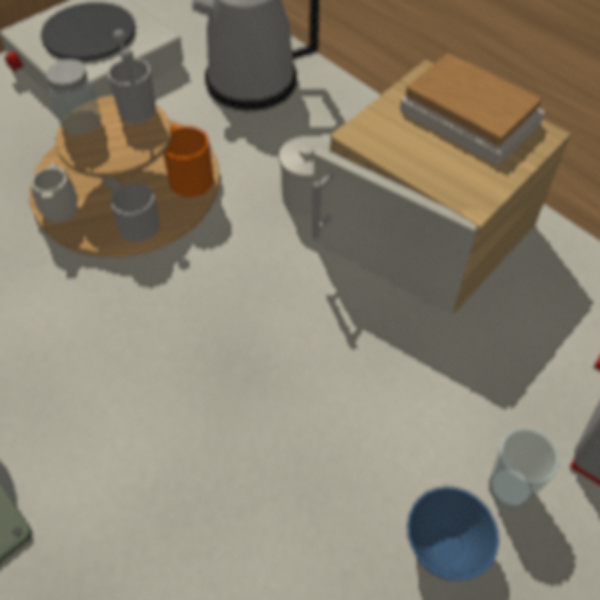

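View pics/b.png

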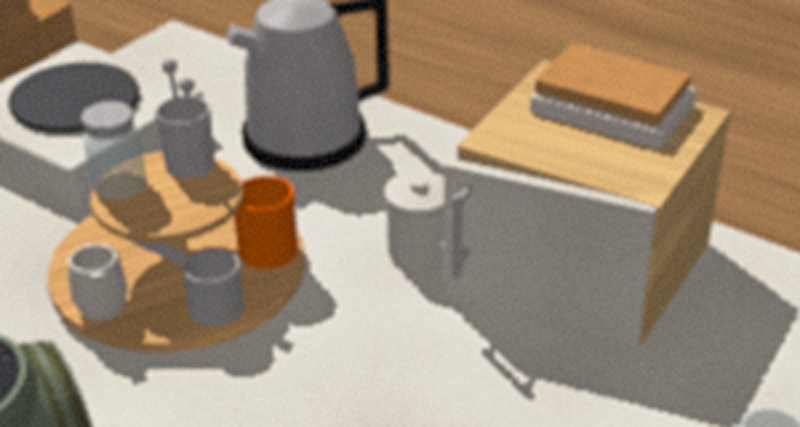

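```bash
cat > fit.py <<'E'
from h import *
from scipy.optimize import least_squares
def cyl(x,y,z,r,h):
    t=np.linspace(0,2*np.pi,60);o=np.ones(60)
    return np.r_[np.c_[x+r*np.cos(t),y+r*np.sin(t),o*z],np.c_[x+r*np.cos(t),y+r*np.sin(t),o*(z+h)]]
def bb(p): return np.r_[p.min(0),p.max(0)]
def tri(c1,p1,c2,p2):
    A=[];b=[]
    for c,p in((c1,p1),(c2,p2)):
        e,d=ray(c,*p);d/=np.linalg.norm(d);M=np.eye(3)-np.outer(d,d);A.append(M);b.append(M@e)
    return np.linalg.lstsq(np.vstack(A),np.hstack(b),rcond=None)[0]
C={n:vision.get_calibration(n) for n in("scene","side")}
E
cat > m1.py <<'E'
from fit import *
R={"scene":dict(pot=[228,177,23,25],creamer=[190,167,23,31],mug=[258,145,25,36],jar=[198,111,29,41],tumbler=[419,299,34,36],sugar=[376,331,48,44],canister=[315,152,21,39]),
"side":dict(pot=[208,191,32,33],creamer=[174,188,25,32],mug=[238,163,24,35],jar=[184,137,20,37],tumbler=[426,253,24,41],sugar=[397,280,38,41],canister=[296,166,17,34])}
G=dict(pot=(.024,.031,.062),creamer=(.024,.031,.07),mug=(.024,.036,.085),jar=(.122,.031,.095),tumbler=(0,.032,.1),sugar=(0,.05,.055),canister=(0,.041,.106))
for k,(z,r,h) in G.items():
    def f(p):
        o=[]
        for n in C:
            x,y,w,hh=R[n][k];o.append(bb(proj(C[n],cyl(p[0],p[1],z,r,h)))-[x,y,x+w,y+hh])
        return np.hstack(o)
    s=least_squares(f,[.5,.1],loss="soft_l1");print(k,s.x.round(3),f(s.x).round(1))
P=np.array([[-.11,.12,.19],[-.11,-.12,.19],[.11,-.12,.19],[.11,.12,.19],[-.11,-.12,0],[.11,-.12,0]])
O={"scene":[(340.5,153.5),(413,199),(459,152.5),(390,115),(402.5,240),(445,199)],"side":[(322.5,158.1),(395.6,178),(423,143.1),(354.4,124.4),(390.8,227.5),(416.3,193)]}
def g(p):
    c,s=np.cos(p[2]),np.sin(p[2]);W=P@np.array([[c,s,0],[-s,c,0],[0,0,1]])+[p[0],p[1],0]
    return np.hstack([(proj(C[n],W)-O[n]).ravel() for n in C])
s=least_squares(g,[.6,-.1,0],loss="soft_l1");print("cup",s.x,g(s.x).reshape(-1,2).round(1).tolist())
c,sn=np.cos(s.x[2]),np.sin(s.x[2]);M=s.x[:2]-.11*np.array([c,sn]);print("mouth",M)
print("handle",tri(C["scene"],(336,176.5),C["side"],(322.5,171)),tri(C["scene"],(334,202.5),C["side"],(320.6,204)))
# pot handle visible centre line in side crop (135,240)->(185,258)
for u,v in((135,240),(160,248),(185,258)): print("ph",at_z(C["side"],150+u/2.667,100+v/2.667,.079))
E
python3 m1.py
```

```text
pot [0.436 0.197] [-1.3 -1.6  0.7  3.2  7.1  1.  -1.5 -2.6]
creamer [0.371 0.297] [-1.7 -0.8  2.5 -0.6 -0.   1.1  0.2  0.6]
mug [0.566 0.216] [-1.  -0.1  0.4  0.  -0.3 -0.3  0.9  0.1]
jar [0.463 0.339] [-0.1  1.5  0.1 -0.2 -3.5 -1.3  2.5 -0.1]
tumbler [ 0.548 -0.423] [-3.2 -3.6  1.5  4.7 -4.8 -3.3  2.5  0.9]
sugar [ 0.445 -0.412] [-0.4 -9.2  0.8  0.7 -4.6 -0.9  0.9  4.1]
canister [0.678 0.087] [-3.2 -2.9  3.4  1.2 -4.4 -6.3  4.8  1.7]
cup [ 0.78091747 -0.09556606  0.08402341] [[-1.1, -1.0], [1.4, 0.4], [2.0, 0.7], [-1.4, 0.1], [-1.1, 2.7], [-1.9, -0.3], [-1.3, -4.4], [1.6, -0.3], [1.9, -1.5], [0.1, -2.4], [-0.4, 2.1], [0.4, -1.7]]
mouth [ 0.67130554 -0.10479776]
handle [ 0.60011953 -0.03394181  0.18074463] [ 0.61478049 -0.01733767  0.04607356]
ph [0.4289915  0.29434085 0.079     ]
ph [0.43428772 0.26081082 0.079     ]
ph [0.43682704 0.22524646 0.079     ]
```

```bash
cat > m2.py <<'E'
from fit import *
t=np.linspace(0,2*np.pi,180)
def disc(x,y,r,z): return np.c_[x+r*np.cos(t),y+r*np.sin(t),0*t+z]
S=lambda u:150+u/2.667
def f(p):
    a=bb(proj(C["side"],disc(p[0],p[1],.15,.024)));b=bb(proj(C["side"],disc(p[0],p[1],.085,.122)));d=bb(proj(C["scene"],disc(p[0],p[1],.15,.024)))
    return np.r_[a[0]-S(48),a[2]-S(305),a[3]-100-350/2.667,b[0]-S(90),b[2]-S(243),b[3]-100-238/2.667,d[0]-190,d[2]-285,d[3]-212.5]
s=least_squares(f,[.45,.3]);print("susan",s.x,f(s.x).round(1))
r={"scene":[225,100,28,43],"side":[206,122,24,43]}
def g(p): return np.hstack([bb(proj(C[n],cyl(p[0],p[1],.122,.031,.13)))-[x,y,x+w,y+h] for n,(x,y,w,h) in r.items()])
q=least_squares(g,[.5,.3]);print("spoon",q.x,g(q.x).round(1))
# door angle: predicted handle ends for angles
M=np.array([.6713,-.1048]);a=.084;R=np.array([[np.cos(a),-np.sin(a)],[np.sin(a),np.cos(a)]])
for th in(0,.05,.1,.15,.2,.3):
    c,s=np.cos(th),np.sin(th);v=np.array([-.0075,-.117])+np.array([[c,-s],[s,c]])@[-.0425,.204];w=M+R@v
    print(th,w.round(3),[proj(C[n],[[*w,.179],[*w,.067]]).round(0).tolist() for n in C])
E
python3 m2.py
```

```text
susan [0.47657604 0.28111401] [-0.3  0.9 -1.4  0.5  0.6 -0.  -1.5 -0.3  0.5]
spoon [0.5359441  0.30491412] [-0.9 -2.8  0.5  3.5 -0.7 -3.3  1.1  1.5]
0 [ 0.614 -0.022] [[[336.0, 171.0], [335.0, 199.0]], [[323.0, 168.0], [322.0, 199.0]]]
0.05 [ 0.604 -0.026] [[[334.0, 174.0], [333.0, 201.0]], [[322.0, 170.0], [321.0, 201.0]]]
0.1 [ 0.595 -0.029] [[[332.0, 176.0], [332.0, 204.0]], [[321.0, 172.0], [320.0, 203.0]]]
0.15 [ 0.585 -0.033] [[[331.0, 179.0], [330.0, 206.0]], [[320.0, 174.0], [320.0, 206.0]]]
0.2 [ 0.576 -0.038] [[[329.0, 182.0], [329.0, 209.0]], [[320.0, 177.0], [319.0, 208.0]]]
0.3 [ 0.558 -0.049] [[[327.0, 188.0], [327.0, 215.0]], [[319.0, 181.0], [319.0, 212.0]]]
```

Emit:
drive_tool(rows=[[[0.03,-0.02,0.035],-7],[[0.03,-0.02,0.025],-7],[[0.03,-0.025,0.02],-7],[[0.03,-0.025,0.01],-7],[[0.025,-0.03,0.01],-7],[[0.025,-0.03,0],-7],[[0.02,-0.03,0],-7],[[0,0,0],-7]])

```text
time: 1.87
eef_pos: [0.3332, 0.377, 0.2977]
tool_rot: [0.002, 0.585, 0.811, -0.0]
force: [-0.5, -0.1, -0.6]
grip_width: 1.0
grip_force: 0.0
```

Emit:
drive_tool(rows=[[[0.012,-0.025,0.002],-7],[[0.012,-0.025,0],-7],[[0.012,-0.025,0],-7],[[0.012,-0.025,0],-7],[[0.012,-0.025,0],-7],[[0.012,-0.025,0],-7],[[0.012,-0.025,0],-7],[[0.012,-0.025,0],-7]])

```text
time: 2.53
eef_pos: [0.4259, 0.1801, 0.2994]
tool_rot: [0.0, 0.896, 0.444, 0.0]
force: [0.7, -0.0, 0.9]
grip_width: 0.997
grip_force: 0.0
```

Emit:
drive_tool(rows=[[[0.012,-0.025,0],-7],[[0.012,-0.025,0],-7],[[0.012,-0.025,0],-7],[[0.012,-0.025,0],-7],[[0.012,-0.025,0],-7],[[0.012,-0.025,0],-7],[[0.008,-0.025,0],-2],[[0,-0.02,0],0]])

```text
time: 3.2
eef_pos: [0.5066, -0.0156, 0.2991]
tool_rot: [0.0, 0.997, 0.078, 0.0]
force: [-0.2, -0.5, 0.4]
grip_width: 0.997
grip_force: 0.0
```

```bash
python3 - <<'E'
from h import *
s=sense();print(s["eef_pos"],s["tool_rot"],s["qpos"])
c=vision.get_calibration("wrist");im=vision.grab_frame("wrist");save(im,"w1.png");print(c)
M=np.array([.6713,-.1048]);a=.084;R=np.array([[np.cos(a),-np.sin(a)],[np.sin(a),np.cos(a)]])
for th in(0,.05,.1,.15):
    cc,ss=np.cos(th),np.sin(th);v=np.array([-.0075,-.117])+np.array([[cc,-ss],[ss,cc]])@[-.0425,.204];w=M+R@v
    print(th,proj(c,[[*w,.179],[*w,.067]]).round(0).tolist())
E
```

```text
[ 0.50660052 -0.01564218  0.29906597] [2.46548593e-04 9.96934062e-01 7.82455885e-02 2.09125453e-04] [-2.01525159e-01  4.63981926e-04  1.57573755e+00 -3.58394343e-04
  1.56485294e+00  1.21262189e+00]
{'fx': 358.68717702171296, 'fy': 358.68717702171296, 'cx': 313.7984325663493, 'cy': 203.12907054505212, 'eye': array([ 0.58394582, -0.003398  ,  0.47823924]), 'rotation': array([ 0.10387669,  0.75337307, -0.64331701, -0.08821494])}
0 [[343.0, 67.0], [335.0, 77.0]]
0.05 [[345.0, 81.0], [336.0, 87.0]]
0.1 [[348.0, 94.0], [338.0, 96.0]]
0.15 [[351.0, 107.0], [340.0, 106.0]]
```

View pics/w1.png

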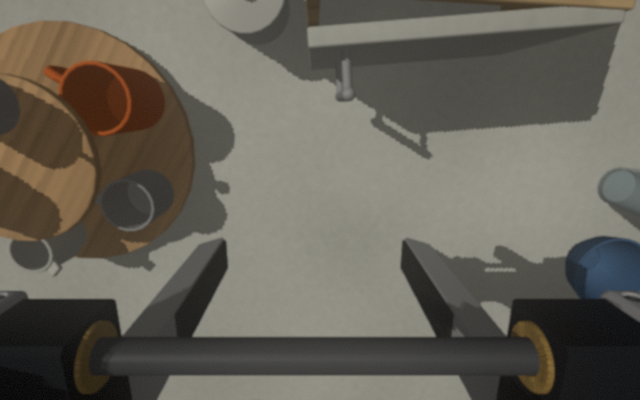

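```bash
python3 - <<'E'
from h import *
c=vision.get_calibration("wrist")
for n,u,v,z in(("bar",346,95,.179),("pot",128,205,.086),("mug",97,98,.109),("doorL",308,30,.185),("doorR",620,8,.185),("bowl",618,272,.055),("tumb",622,187,.1),("can",247,0,.106)):print(n,at_z(c,u,v,z).round(4))
r=spotter.silhouettes("wrist","pot");print([(x["conf"],x["rect"]) for x in r])
r=spotter.silhouettes("wrist","sugar_bowl");print([(x["conf"],x["rect"]) for x in r])
E
```

```text
bar [ 0.5931 -0.0314  0.179 ]
pot [0.44   0.1837 0.086 ]
mug [0.5545 0.2046 0.109 ]
doorL [0.6343 0.0055 0.185 ]
doorR [ 0.6848 -0.2197  0.185 ]
bowl [ 0.4352 -0.4308  0.055 ]
tumb [ 0.5481 -0.3511  0.1   ]
can [0.6643 0.0683 0.106 ]
[(0.95, [95.4, 169.0, 79.2, 63.7])]
[(0.74, [563.7, 235.3, 76.0, 65.4])]
```

Emit:
drive_tool(rows=[[[0.03,-0.004,0],0],[[0.03,-0.005,0],0],[[0.0265,-0.0055,-0.02],1],[[0,0,-0.04],1],[[0,0,-0.04],0],[[0,0,-0.04],0],[[0,0,-0.029],0],[[0,0,0],0]])

```text
time: 4.02
eef_pos: [0.5858, -0.0254, 0.1223]
tool_rot: [-0.002, 0.995, 0.098, -0.007]
force: [-0.4, -0.3, -1.1]
grip_width: 0.996
grip_force: 0.0
```

Emit:
drive_tool(rows=[[[0,0,0],0],[[0,0,0],0],[[0,0,0],0],[[0,0,0],0],[[0,0,0],0],[[0,0,0],0],[[0,0,0],0],[[0,0,0],0]], claw=0)

```text
time: 4.68
eef_pos: [0.5922, -0.0282, 0.1306]
tool_rot: [0.0, 0.995, 0.097, 0.0]
force: [0.2, -0.4, -0.2]
grip_width: 0.465
grip_force: 0.0
```

```bash
cat > arc.py <<'E'
import numpy as np
# handle arc in world
def H(th,M=np.array([.6713,-.1048]),a=.084):
    R=lambda t:np.array([[np.cos(t),-np.sin(t)],[np.sin(t),np.cos(t)]])
    return M+R(a)@(np.array([-.0075,-.117])+R(th)@[-.0425,.204])
E
python3 - <<'E'
from arc import *
from station import sense
p=np.array(sense()["eef_pos"]);print(p)
ths=.1+np.linspace(0,1.45,17);h=np.array([H(t) for t in ths]);print(h[0]);print(np.diff(h,axis=0).round(4).tolist())
E
```

```text
[ 0.59221475 -0.02822326  0.13058255]
[ 0.59453575 -0.02923626]
[[-0.0171, -0.008], [-0.0163, -0.0095], [-0.0154, -0.0109], [-0.0144, -0.0123], [-0.0132, -0.0135], [-0.0119, -0.0146], [-0.0105, -0.0157], [-0.0091, -0.0166], [-0.0075, -0.0173], [-0.0059, -0.0179], [-0.0043, -0.0184], [-0.0026, -0.0187], [-0.0009, -0.0189], [0.0008, -0.0189], [0.0025, -0.0187], [0.0042, -0.0184]]
```

Emit:
drive_tool(rows=[[[0,0,0],0],[[0,0,0],0],[[0,0,0],0],[[0,0,0],0],[[0,0,0],0],[[0,0,0],0],[[0,0,0],0],[[0,0,0],0]], claw=0)

```text
time: 5.35
eef_pos: [0.5928, -0.0301, 0.1301]
tool_rot: [0.002, 0.995, 0.097, 0.001]
force: [2.3, -5.3, -2.0]
grip_width: 0.114
grip_force: 30.0
```

Emit:
drive_tool(rows=[[[-0.008,-0.004,0],2],[[-0.009,-0.004,0],3],[[-0.016,-0.009,0],5],[[-0.015,-0.011,0],5],[[-0.014,-0.012,0],5],[[-0.013,-0.0135,0],5],[[-0.012,-0.0145,0],5],[[-0.0105,-0.0155,0],5]])

```text
time: 6.02
eef_pos: [0.4974, -0.1148, 0.1301]
tool_rot: [0.004, 0.919, 0.393, 0.003]
force: [14.6, -7.9, -14.3]
grip_width: 0.113
grip_force: 30.0
```

Emit:
drive_tool(rows=[[[-0.009,-0.0165,0],5],[[-0.0075,-0.0175,0],5],[[-0.006,-0.018,0],5],[[-0.0045,-0.0185,0],5],[[-0.0025,-0.0185,0],5],[[-0.001,-0.019,0],5],[[0.001,-0.019,0],5],[[0.0025,-0.0185,0],5]])

```text
time: 6.68
eef_pos: [0.4719, -0.2572, 0.13]
tool_rot: [0.003, 0.729, 0.684, 0.004]
force: [16.6, 4.0, -9.1]
grip_width: 0.11
grip_force: 30.0
```

```bash
python3 - <<'E'
from arc import *
from station import sense
s=sense();p=np.array(s["eef_pos"]);print(p,s["force"])
t=np.linspace(0,1.9,191);d=[np.linalg.norm(H(x)-p[:2]) for x in t];i=np.argmin(d);print(t[i],d[i])
E
```

```text
[ 0.4718967  -0.25720997  0.1300375 ] [16.63969881  4.01846804 -9.07970915]
1.45 0.003686193107392023
```

Emit:
drive_tool(rows=[[[0.004,-0.0185,0],5],[[0.005,-0.018,0],5],[[0,0,0],0],[[0,0,0],0],[[0,0,0],0],[[0,0,0],0],[[0,0,0],0],[[0,0,0],0]])

```text
time: 7.35
eef_pos: [0.4812, -0.2915, 0.1301]
tool_rot: [0.002, 0.668, 0.744, 0.004]
force: [14.9, 4.3, -6.1]
grip_width: 0.112
grip_force: 30.0
```

Emit:
drive_tool(rows=[[[0,0,0],0],[[0,0,0],0],[[0,0,0],0],[[0,0,0],0],[[0,0,0.02],0],[[0,0,0.04],0],[[0,0,0.04],0],[[0,0.02,0.035],0]], claw=1)

```text
time: 8.02
eef_pos: [0.4761, -0.2764, 0.2674]
tool_rot: [0.001, 0.67, 0.743, -0.001]
force: [1.1, -0.4, -0.3]
grip_width: 0.647
grip_force: 0.0
```

Emit:
drive_tool(rows=[[[0,0.04,0.01],0],[[0,0.04,0.01],0],[[0,0.04,0],0],[[0,0.04,0],0],[[-0.01,0.04,0],0],[[-0.01,0.04,0],0],[[-0.01,0.04,0],0],[[-0.01,0.04,0],0]])

```text
time: 8.68
eef_pos: [0.4356, 0.0476, 0.2854]
tool_rot: [0.0, 0.669, 0.743, 0.0]
force: [0.9, 0.6, -0.2]
grip_width: 1.002
grip_force: 0.0
```

```bash
python3 - <<'E'
from h import *
s=sense();print(s["eef_pos"],s["tool_rot"],s["qpos"])
c=vision.get_calibration("wrist");im=vision.grab_frame("wrist");save(im,"w2.png");print(c)
for q in("pot","mug","creamer"):
  r=spotter.silhouettes("wrist",q);print(q,[(x["conf"],x["rect"]) for x in r])
E
```

```text
[0.43556946 0.0476418  0.28541209] [3.16813492e-04 6.68870823e-01 7.43378581e-01 8.58636943e-05] [-8.88816960e-02 -1.49870409e-01  1.74323991e+00 -2.43046215e-04
  1.54761329e+00 -1.94294831e-01]
{'fx': 358.68717702171296, 'fy': 358.68717702171296, 'cx': 313.7984325663493, 'cy': 203.12907054505212, 'eye': array([0.42688507, 0.12585157, 0.46455273]), 'rotation': array([0.13643138, 0.98922643, 0.05256101, 0.00740841])}
pot [(0.67, [304.6, 0.0, 61.8, 74.7]), (0.22, [296.1, 377.7, 174.3, 22.3])]
mug [(0.58, [399.1, 0.0, 108.5, 69.8])]
creamer []
```

View pics/w2.png

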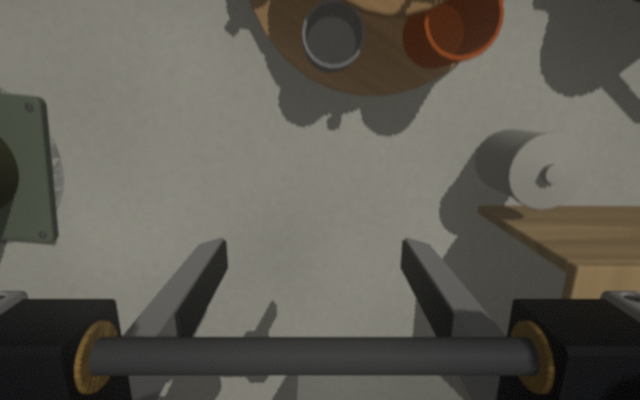

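```bash
python3 - <<'E'
from h import *
c=vision.get_calibration("wrist")
for n,u,v,z in(("potrim",333,36,.086),("potrimL",304,36,.086),("potrimR",363,36,.086),("mug",463,24,.109),("tieredge",340,97,.024),("cupcorner",478,207,.19),("cupcornR",572,265,.19),("can",547,170,.106)):print(n,at_z(c,u,v,z).round(4))
s=vision.get_calibration("side")
# pot handle line in side image, and body
for p in([.438,.19],[.436,.197]):
  for d in(90,98,105): print(p,d,proj(s,[[p[0]+k*np.cos(np.radians(d)),p[1]+k*np.sin(np.radians(d)),.079] for k in(.031,.06,.09)]).round(1).tolist())
E
```

```text
potrim [0.4392 0.1883 0.086 ]
potrimL [0.4113 0.1852 0.086 ]
potrimR [0.4681 0.1915 0.086 ]
mug [0.554  0.2072 0.109 ]
tieredge [0.4576 0.1341 0.024 ]
cupcorner [0.5665 0.0593 0.19  ]
cupcornR [0.6565 0.0184 0.19  ]
can [0.6695 0.0851 0.106 ]
[0.438, 0.19] 90 [[220.7, 197.0], [213.5, 193.6], [206.2, 190.2]]
[0.438, 0.19] 98 [[219.8, 197.8], [211.7, 195.1], [203.4, 192.3]]
[0.438, 0.19] 105 [[219.1, 198.5], [210.3, 196.5], [201.4, 194.4]]
[0.436, 0.197] 90 [[218.5, 196.6], [211.3, 193.1], [204.1, 189.7]]
[0.436, 0.197] 98 [[217.5, 197.3], [209.5, 194.6], [201.3, 191.8]]
[0.436, 0.197] 105 [[216.9, 198.0], [208.1, 196.0], [199.2, 193.9]]
```

Emit:
drive_tool(rows=[[[0.0035,0.03,0],0],[[0,0.04,0],0],[[0,0.04,0],0],[[0,0.0305,-0.02],0],[[0,0,-0.04],0],[[0,0,-0.04],0],[[0,0,-0.03],0],[[0,0,0],0]])

```text
time: 9.55
eef_pos: [0.4353, 0.1838, 0.1481]
tool_rot: [-0.004, 0.669, 0.743, -0.006]
force: [-0.5, 0.3, -1.0]
grip_width: 0.999
grip_force: 0.0
```

```bash
python3 - <<'E'
from h import *
s=sense();print(s["eef_pos"],s["force"])
c=vision.get_calibration("wrist");im=vision.grab_frame("wrist");save(im,"w3.png")
p=s["eef_pos"];print(proj(c,[[.439,.188,.086],[.439,.157,.086],[.47,.188,.086],[.408,.188,.086]]))
E
```

```text
[0.43528317 0.18379413 0.14813383] [-0.46071166  0.27590699 -1.03674785]
[[321.35488904 212.60392004]
 [316.65167864 253.05592249]
 [365.06322886 217.188504  ]
 [277.4913129  208.0030533 ]]
```

View pics/w3.png

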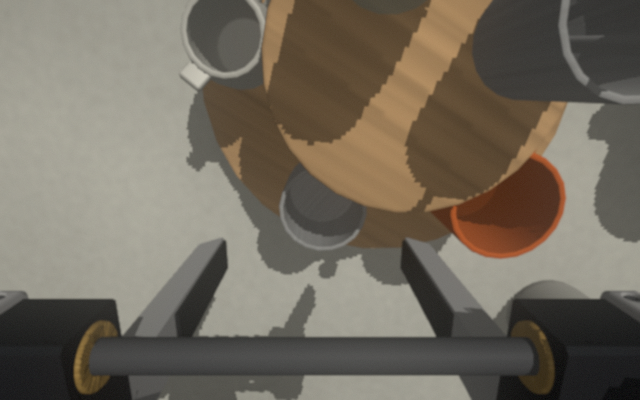

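Emit:
drive_tool(rows=[[[0.0005,0.002,-0.03],0],[[0,0,-0.03],0],[[0,0,-0.03],0],[[0,0,-0.02],0],[[0,0,0],0],[[0,0,0],0],[[0,0,0],0],[[0,0,0],0]])

```text
time: 10.27
eef_pos: [0.4436, 0.1891, 0.048]
tool_rot: [0.002, 0.669, 0.744, 0.002]
force: [0.3, -0.9, -0.3]
grip_width: 0.997
grip_force: 0.0
```

Emit:
drive_tool(rows=[[[0,0,0],0],[[0,0,0],0],[[0,0,0],0],[[0,0,0],0],[[0,0,0],0],[[0,0,0],0],[[0,0,0],0],[[0,0,0],0]], claw=0)

```text
time: 10.93
eef_pos: [0.4404, 0.1889, 0.0453]
tool_rot: [-0.0, 0.668, 0.744, -0.0]
force: [-1.7, 0.8, 3.9]
grip_width: 0.66
grip_force: 30.0
```

Emit:
drive_tool(rows=[[[0,0,0.004],0],[[0,0,0.004],0],[[0.001,-0.012,0],0],[[0.003,-0.028,0],0],[[0.003,-0.03,0],0],[[0.003,-0.03,0],0],[[0.003,-0.03,0],0],[[0.003,-0.03,0],0]])

```text
time: 11.6
eef_pos: [0.4564, 0.0276, 0.0532]
tool_rot: [0.0, 0.668, 0.744, -0.0]
force: [0.3, 0.2, -1.8]
grip_width: 0.664
grip_force: 30.0
```

Emit:
drive_tool(rows=[[[0.003,-0.03,0],0],[[0.002,-0.025,0],0],[[0,-0.005,0],4],[[0.005,-0.003,0],6],[[0.008,-0.005,0],7],[[0.008,-0.005,0],7],[[0.008,-0.005,0],7],[[0.008,-0.005,0],7]])

```text
time: 12.27
eef_pos: [0.4987, -0.0544, 0.053]
tool_rot: [-0.0, 0.387, 0.922, -0.0]
force: [-0.0, 0.4, -2.8]
grip_width: 0.662
grip_force: 30.0
```

Emit:
drive_tool(rows=[[[0.008,-0.005,0],7],[[0.008,-0.005,0],7],[[0.008,-0.005,-0.004],7],[[0.008,-0.005,-0.006],7],[[0.008,-0.005,-0.005],7],[[0.004,-0.005,-0.005],7],[[0,0,-0.005],7],[[0,0,0],7]])

```text
time: 12.93
eef_pos: [0.5418, -0.0842, 0.0268]
tool_rot: [-0.001, -0.091, 0.996, 0.0]
force: [-0.8, 0.1, -1.6]
grip_width: 0.666
grip_force: 30.0
```

```bash
python3 - <<'E'
from h import *
s=sense();print(s["eef_pos"],s["tool_rot"],s["force"],s["time"])
c=vision.get_calibration("scene");im=vision.grab_frame("scene");im=cv2.resize(im[85:310,180:480],(800,600),interpolation=2);save(im,"s1.png")
E
```

```text
[ 0.54177586 -0.084168    0.02684022] [-1.08657450e-03 -9.08834825e-02  9.95860833e-01  4.62069357e-04] [-0.76855763  0.05216872 -1.60671223] 12.9333
```

View pics/s1.png

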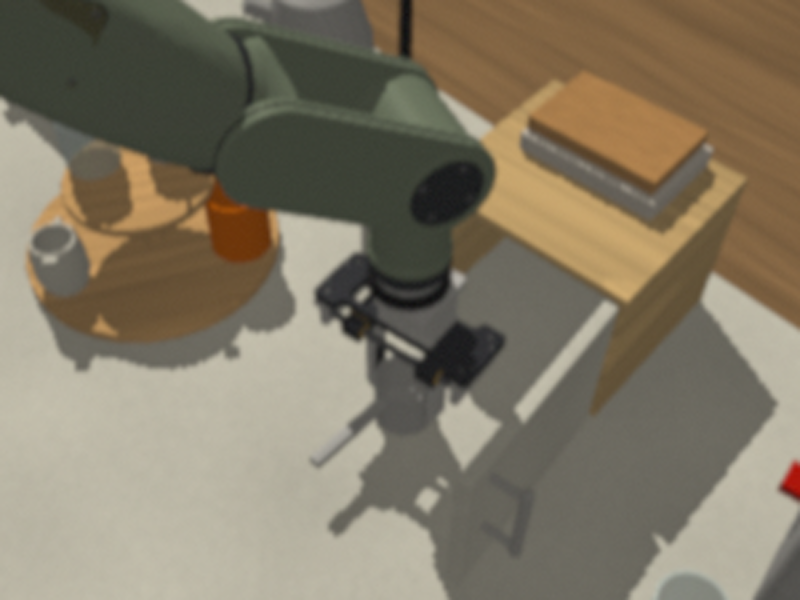

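Emit:
drive_tool(rows=[[[0,0,-0.003],0],[[0,0,-0.003],0],[[0,0,0],0],[[0,0,0],0],[[0,0,0],0],[[0,0,0],0],[[0,0,0],0],[[0,0,0],0]])

```text
time: 13.65
eef_pos: [0.5427, -0.0841, 0.0224]
tool_rot: [0.0, -0.088, 0.996, -0.0]
force: [0.3, 0.8, -3.0]
grip_width: 0.662
grip_force: 30.0
```

```bash
python3 - <<'E'
from h import *
s=sense();print(s["eef_pos"],s["tool_rot"],s["force"],s["time"])
c=vision.get_calibration("scene");t=at_z(c,299.5,257.5,.056);print(t)
p=np.array([.5425,-.0842]);d=t[:2]-p;print(np.linalg.norm(d),np.degrees(np.arctan2(d[1],d[0])))
E
```

```text
[ 0.54266798 -0.08414831  0.02235683] [ 1.22739495e-04 -8.80658206e-02  9.96114648e-01 -6.12694512e-05] [ 0.34541762  0.77498979 -2.95473168] 13.65
[ 0.41985044 -0.09654744  0.056     ]
0.12326952216667705 -174.25125728121387
```

Emit:
drive_tool(rows=[[[0,0,-0.001],0],[[0,0,0],0],[[0,0,0],0],[[0,0,0],0],[[0,0,0.003],0],[[-0.008,-0.001,0.003],0],[[-0.02,-0.0025,0.003],0],[[-0.03,-0.004,0],0]], claw=0.9)

```text
time: 14.32
eef_pos: [0.4866, -0.0924, 0.0317]
tool_rot: [0.002, -0.089, 0.996, -0.001]
force: [0.2, -0.7, 1.4]
grip_width: 0.9
grip_force: 0.0
```

Emit:
drive_tool(rows=[[[-0.03,-0.005,0],0],[[-0.03,-0.004,0],0],[[0,0,0],0],[[0,0,0],0],[[0,0,0],0],[[0,0,0],0],[[0,0,0],0],[[0,0,0],0]])

```text
time: 14.98
eef_pos: [0.4258, -0.1008, 0.0305]
tool_rot: [0.0, -0.088, 0.996, -0.0]
force: [-0.4, -0.2, 0.0]
grip_width: 0.897
grip_force: 0.0
```

```bash
python3 - <<'E'
from h import *
s=sense();print(s["eef_pos"],s["tool_rot"],s["force"],s["time"],s["grip_width"])
c=vision.get_calibration("wrist");im=vision.grab_frame("wrist");save(im,"w4.png");p=s["eef_pos"];print(proj(c,[[p[0],p[1],.055]]))
E
```

```text
[ 0.42579955 -0.10079959  0.03051285] [ 4.89062319e-04 -8.84947746e-02  9.96076489e-01 -2.52596976e-04] [-0.40230718 -0.15225915  0.00634552] 14.9833 0.8968214583117861
[[313.81003019 275.51250307]]
```

View pics/w4.png

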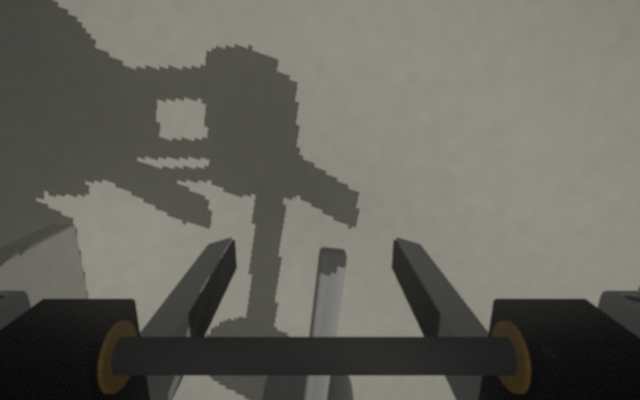

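```bash
python3 - <<'E'
from h import *
c=vision.get_calibration("wrist")
t=at_z(c,333,250,.055);q=at_z(c,325,333,.055);d=q-t;print(t,q,np.degrees(np.arctan2(d[1],d[0])))
E
```

```text
[ 0.41102925 -0.0942537   0.055     ] [ 0.45548403 -0.08965274  0.055     ] 5.9089364748223705
```

Emit:
drive_tool(rows=[[[-0.006,0.005,0],0],[[0,0,0],0],[[0,0,0],0],[[0,0,0],0],[[0,0,0],0],[[0,0,0],0],[[0,0,0],0],[[0,0,0],0]], claw=0)

```text
time: 15.7
eef_pos: [0.4187, -0.0957, 0.0302]
tool_rot: [0.0, -0.088, 0.996, -0.0]
force: [0.0, -0.6, -0.6]
grip_width: 0.371
grip_force: 0.0
```

Emit:
drive_tool(rows=[[[0,0,0],0],[[0,0,0],0],[[0,0,0],0],[[0,0,0],0],[[0,0,0],0],[[0,0,0],0],[[0,0,0],0],[[0,0,0],0]])

```text
time: 16.37
eef_pos: [0.4187, -0.0958, 0.0302]
tool_rot: [0.0, -0.088, 0.996, -0.0]
force: [0.4, -0.3, -0.2]
grip_width: 0.137
grip_force: 29.7
```

```bash
python3 - <<'E'
from h import *
s=sense();print(s["eef_pos"],s["tool_rot"],s["force"],s["time"],s["grip_width"])
M=np.array([.6713,-.1048]);a=.084;R=np.array([[np.cos(a),-np.sin(a)],[np.sin(a),np.cos(a)]])
print("now in mouth",R.T@(np.array(s["eef_pos"][:2])-M)); print("target",M+R@[-.056,.03])
E
```

```text
[ 0.41868879 -0.0957524   0.03024477] [ 1.14737138e-04 -8.80835426e-02  9.96113078e-01 -1.11395874e-04] [ 0.42242992 -0.3375376  -0.20381582] 16.3667 0.136556461456728
now in mouth [-0.25096142  0.03021009]
target [ 0.61298041 -0.07960425]
```

Emit:
drive_tool(rows=[[[0.008,0.0005,0],0],[[0.014,0.001,0],0],[[0.014,0.001,0],0],[[0.014,0.0015,0],0],[[0.014,0.001,0],0],[[0.014,0.0015,0],0],[[0.014,0.001,0],0],[[0.014,0.0015,0],0]])

```text
time: 17.03
eef_pos: [0.5244, -0.0861, 0.0298]
tool_rot: [-0.001, -0.088, 0.996, 0.0]
force: [-3.3, -0.0, 2.5]
grip_width: 0.135
grip_force: 29.6
```

Emit:
drive_tool(rows=[[[0.014,0.001,0],0],[[0.014,0.0015,0],0],[[0.014,0.001,0],0],[[0.014,0.0015,0],0],[[0.014,0.001,0],0],[[0.009,0.001,0],0],[[0.005,0,0],0],[[0,0,0],0]])

```text
time: 17.7
eef_pos: [0.61, -0.0793, 0.0301]
tool_rot: [0.001, -0.088, 0.996, 0.0]
force: [2.0, 0.7, -0.1]
grip_width: 0.132
grip_force: 29.6
```

```bash
python3 - <<'E'
from h import *
s=sense();print(s["eef_pos"],s["tool_rot"],s["force"],s["time"],s["grip_width"])
a=vision.grab_frame("scene");b=vision.grab_frame("side");save(a,"s2.png");save(b,"s2b.png")
im=np.vstack([cv2.resize(a[100:240,300:480],(720,560),interpolation=2)]);save(im,"s3.png")
E
```

```text
[ 0.60995977 -0.07928242  0.03014187] [ 8.16499647e-04 -8.83874388e-02  9.96085835e-01  4.96272789e-05] [ 1.95817164  0.73242915 -0.08376085] 17.7 0.13170561618279997
```

View pics/s3.png

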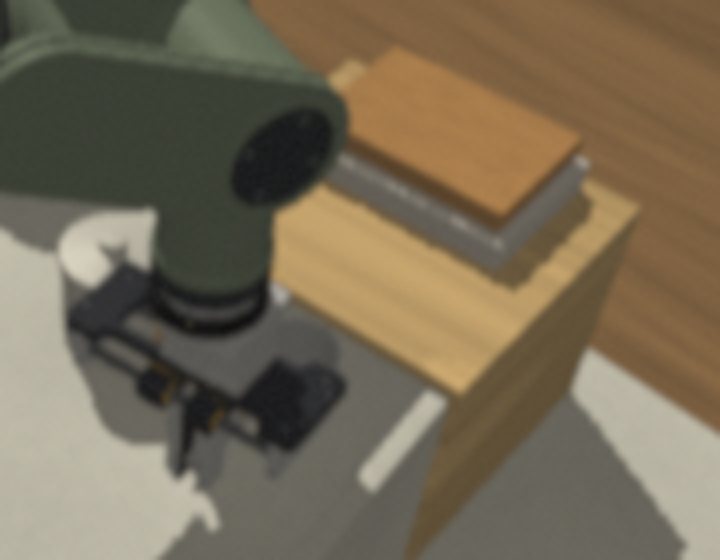

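Emit:
drive_tool(rows=[[[0,0,0],0],[[0,0,0],0],[[0,0,0],0],[[-0.015,-0.002,0],0],[[-0.02,-0.003,0],0],[[-0.03,-0.004,0.01],0],[[-0.02,-0.01,0.04],-3],[[0,-0.01,0.04],-7]], claw=0.4)

```text
time: 18.47
eef_pos: [0.5176, -0.1056, 0.113]
tool_rot: [-0.006, 0.001, 1.0, 0.002]
force: [0.6, -0.1, 0.3]
grip_width: 0.4
grip_force: 0.0
```

Emit:
drive_tool(rows=[[[0,-0.01,0.04],-7],[[-0.005,-0.01,0.04],-7],[[-0.005,-0.015,0.03],-7],[[-0.005,-0.02,0],-7],[[-0.005,-0.02,0],-7],[[-0.005,-0.02,0],-7],[[-0.005,-0.02,0],-7],[[-0.005,-0.02,0],-7]], claw=0.7)

```text
time: 19.13
eef_pos: [0.4897, -0.2435, 0.2267]
tool_rot: [0.0, 0.471, 0.882, -0.0]
force: [0.1, 0.0, 0.7]
grip_width: 0.7
grip_force: 0.0
```

```bash
python3 - <<'E'
from fit import *
s=sense();print(s["eef_pos"],s["tool_rot"],s["time"],s["grip_width"])
P=np.array([(.5928,-.0301),(.4974,-.1148),(.4719,-.2572),(.4812,-.2915)])
q=least_squares(lambda h:np.linalg.norm(P-h,axis=1)-.2084,[.67,-.22]);print("hinge",q.x,q.fun.round(4))
M=np.array([.6713,-.1048]);a=.084;R=np.array([[np.cos(a),-np.sin(a)],[np.sin(a),np.cos(a)]]);print("pred",M+R@[-.0075,-.117])
# closed angle of handle vector in mouth frame
for h in(q.x,M+R@[-.0075,-.117]):
  v=(P-h);print((np.arctan2(v[:,1],v[:,0])%6.2832-a-np.arctan2(.204,-.0425)).round(3))
c=vision.get_calibration("wrist");im=vision.grab_frame("wrist");save(im,"w5.png")
r=spotter.silhouettes("wrist","pot");print([(x["conf"],x["rect"]) for x in r])
E
```

```text
[ 0.48965469 -0.2435437   0.22673582] [ 1.13708434e-04  4.71347110e-01  8.81947780e-01 -3.53579417e-05] 19.1333 0.700285954306106
hinge [ 0.67707902 -0.22059873] [-0.0001  0.0001  0.     -0.0001]
pred [ 0.67364289 -0.22201673]
[0.127 0.749 1.458 1.629]
[0.109 0.735 1.454 1.628]
[(0.8, [509.7, 103.3, 130.3, 99.1])]
```

Emit:
drive_tool(rows=[[[-0.0025,-0.016,0],-7],[[-0.003,-0.016,0],-7],[[-0.003,-0.016,0],-7],[[0,0,-0.02],-7],[[0,0,-0.03],0],[[0,0,-0.03],0],[[0,0,-0.017],0],[[0,0,0],0]])

```text
time: 19.9
eef_pos: [0.4788, -0.2871, 0.1245]
tool_rot: [-0.005, 0.667, 0.745, 0.0]
force: [-1.7, 1.2, 0.0]
grip_width: 0.7
grip_force: 0.0
```

Emit:
drive_tool(rows=[[[0,0,0],0],[[0,0,0],0],[[0,0,0],0],[[0,0,0],0],[[0,0,0],0],[[0,0,0],0],[[0,0,0],0],[[0,0,0],0]], claw=0)

```text
time: 20.57
eef_pos: [0.482, -0.2908, 0.1298]
tool_rot: [0.0, 0.668, 0.744, 0.0]
force: [-0.4, 0.2, -0.4]
grip_width: 0.168
grip_force: 0.0
```

```bash
cat > arc2.py <<'E'
from h import *
hg=np.array([.6771,-.2206]);a0=.084+np.arctan2(.204,-.0425)
def H(th): return hg+.2084*np.array([np.cos(a0+th),np.sin(a0+th)])
def steps(ths):
    h=np.array([H(t) for t in ths]);return [(d*1000).round(1).tolist()+[round(float(np.degrees(t)),1)] for d,t in zip(np.diff(h,axis=0),np.diff(ths))]
def theta(p): return float((np.arctan2(p[1]-hg[1],p[0]-hg[0])-a0)%6.28318)
E
python3 - <<'E'
from arc2 import *
s=sense();print(s["eef_pos"],s["grip_width"],s["grip_force"],theta(s["eef_pos"]),s["time"],s["force"])
for r in steps(np.r_[1.63,1.56,1.47,1.37,1.26,np.linspace(1.26,0.0,12)[1:]]):print(r)
print(H(0))
E
```

```text
[ 0.4819638  -0.29079728  0.12982109] 0.16774715280701535 0.0 1.6267164350522139 20.5667 [-0.39625178  0.24560586 -0.4320729 ]
[-4.5, 13.9, -4.0]
[-4.3, 18.2, -5.2]
[-2.9, 20.6, -5.7]
[-0.8, 22.9, -6.3]
[1.9, 23.8, -6.6]
[4.6, 23.4, -6.6]
[7.2, 22.7, -6.6]
[9.8, 21.8, -6.6]
[12.2, 20.5, -6.6]
[14.5, 19.0, -6.6]
[16.5, 17.2, -6.6]
[18.4, 15.2, -6.6]
[20.0, 13.0, -6.6]
[21.4, 10.6, -6.6]
[22.4, 8.1, -6.6]
[ 0.61762831 -0.02086598]
```

Emit:
drive_tool(rows=[[[0,0,0],0],[[-0.0045,0.014,0],-4],[[-0.0045,0.018,0],-5.2],[[-0.003,0.0205,0],-5.7],[[-0.001,0.023,0],-6.3],[[0.002,0.024,0],-6.6],[[0.0045,0.0235,0],-6.6],[[0.007,0.0225,0],-6.6]])

```text
time: 21.23
eef_pos: [0.4831, -0.1446, 0.1297]
tool_rot: [0.001, 0.888, 0.46, 0.001]
force: [7.3, -2.1, -5.7]
grip_width: 0.113
grip_force: 30.0
```

Emit:
drive_tool(rows=[[[0.01,0.022,0],-6.6],[[0.012,0.0205,0],-6.6],[[0.0145,0.019,0],-6.6],[[0.0165,0.017,0],-6.6],[[0.0185,0.015,0],-6.6],[[0.02,0.013,0],-6.6],[[0.0215,0.0105,0],-6.6],[[0.0225,0.008,0],-6.6]])

```text
time: 21.9
eef_pos: [0.6189, -0.0209, 0.1297]
tool_rot: [0.001, 1.0, 0.018, 0.0]
force: [-0.8, -7.5, 1.4]
grip_width: 0.111
grip_force: 30.0
```

```bash
python3 - <<'E'
from arc2 import *
s=sense();print(s["eef_pos"],s["grip_width"],s["grip_force"],theta(s["eef_pos"]),s["time"],s["force"])
E
```

```text
[ 0.61890047 -0.02088199  0.12968018] 0.11066001305302248 30.005726516246796 6.277340796814883 21.9 [-0.76276042 -7.49725825  1.36913398]
```

Emit:
drive_tool(rows=[[[0.002,0,0],0],[[0.002,0,0],0],[[0.001,0,0],0],[[0,0,0],0],[[0,0,0],0],[[0,0,0],0],[[0,0,0],0],[[0,0,0],0]])

```text
time: 22.57
eef_pos: [0.6218, -0.0207, 0.1296]
tool_rot: [0.0, 1.0, 0.02, -0.001]
force: [-4.6, -2.6, 3.0]
grip_width: 0.112
grip_force: 30.0
```

```bash
python3 - <<'E'
from arc2 import *
s=sense();print(s["eef_pos"],theta(s["eef_pos"]),s["time"],s["force"])
for r in steps(np.r_[0,.05,.12,.2,np.linspace(.2,1.6,15)[1:]]):print(r)
E
```

```text
[ 0.6217959  -0.02069541  0.12959807] 6.263686483365155 22.5667 [-4.61381225 -2.57785894  3.02226988]
[-9.9, -3.2, 2.9]
[-13.6, -5.3, 4.0]
[-15.0, -7.2, 4.6]
[-17.9, -10.7, 5.7]
[-16.7, -12.4, 5.7]
[-15.4, -14.0, 5.7]
[-13.9, -15.5, 5.7]
[-12.3, -16.8, 5.7]
[-10.6, -18.0, 5.7]
[-8.7, -18.9, 5.7]
[-6.8, -19.7, 5.7]
[-4.8, -20.3, 5.7]
[-2.7, -20.7, 5.7]
[-0.7, -20.8, 5.7]
[1.4, -20.8, 5.7]
[3.5, -20.5, 5.7]
[5.5, -20.1, 5.7]
```

Emit:
drive_tool(rows=[[[-0.007,-0.0005,0],0],[[-0.01,-0.003,0],3],[[-0.0135,-0.0055,0],4],[[-0.015,-0.007,0],4.6],[[-0.018,-0.0105,0],5.7],[[-0.0165,-0.0125,0],5.7],[[-0.0155,-0.014,0],5.7],[[-0.014,-0.0155,0],5.7]])

```text
time: 23.23
eef_pos: [0.5153, -0.0905, 0.1297]
tool_rot: [0.003, 0.948, 0.317, 0.003]
force: [10.8, -6.8, -9.8]
grip_width: 0.112
grip_force: 30.0
```

Emit:
drive_tool(rows=[[[-0.0125,-0.017,0],5.7],[[-0.0105,-0.018,0],5.7],[[-0.0085,-0.019,0],5.7],[[-0.007,-0.0195,0],5.7],[[-0.005,-0.0205,0],5.7],[[-0.0025,-0.0205,0],5.7],[[-0.0005,-0.021,0],5.7],[[0.0015,-0.021,0],5.7]])

```text
time: 23.9
eef_pos: [0.471, -0.245, 0.1296]
tool_rot: [0.002, 0.751, 0.66, 0.003]
force: [11.4, 2.7, -4.0]
grip_width: 0.112
grip_force: 30.0
```

Emit:
drive_tool(rows=[[[0.0035,-0.0205,0],5.7],[[0.0055,-0.02,0],5.7],[[0,0,0],0],[[0,0,0],0],[[0,0,0],0],[[0,0,0],0],[[0,0,0],0],[[0,0,0],0]])

```text
time: 24.57
eef_pos: [0.4798, -0.2844, 0.1296]
tool_rot: [0.002, 0.684, 0.729, 0.003]
force: [5.2, 2.4, -1.9]
grip_width: 0.113
grip_force: 30.0
```

Emit:
drive_tool(rows=[[[0,0,0],0],[[0,0,0],0],[[0,0,0],0],[[0,0,0.02],0],[[0,0,0.04],0],[[0,0,0.04],0],[[-0.02,0.01,0.03],0],[[-0.03,0.02,0],0]], claw=0.6)

```text
time: 25.23
eef_pos: [0.4315, -0.2598, 0.2675]
tool_rot: [0.008, 0.684, 0.73, 0.0]
force: [0.4, 0.1, 1.0]
grip_width: 0.592
grip_force: 0.0
```

Emit:
drive_tool(rows=[[[-0.03,0.02,0],0],[[-0.02,0.035,0],0],[[0,0.04,0],0],[[0,0.04,0],0],[[0,0.04,0],0],[[0,0.04,0],0],[[0,0.04,0],0],[[0,0.04,0],0]])

```text
time: 25.9
eef_pos: [0.3768, 0.041, 0.2597]
tool_rot: [0.001, 0.684, 0.729, 0.001]
force: [-0.1, -0.1, -0.6]
grip_width: 0.592
grip_force: 0.0
```

```bash
python3 - <<'E'
from h import *
s=sense();print(s["eef_pos"],s["time"])
a=vision.grab_frame("scene");b=vision.grab_frame("side");save(a,"s5.png");save(b,"s5b.png")
for n in("scene","side"): print([(x["conf"],x["rect"]) for x in spotter.silhouettes(n,"pot")])
im=np.vstack([cv2.resize(a[120:260,300:480],(540,420),interpolation=2)[:300],cv2.resize(b[130:230,270:450],(540,300),interpolation=2)]);save(im,"s6.png")
E
```

```text
[0.37676439 0.04096934 0.25974033] 25.9
[(0.74, [359.2, 179.8, 34.8, 17.3])]
[(0.85, [347.0, 169.1, 26.3, 32.7])]
```

View pics/s6.png

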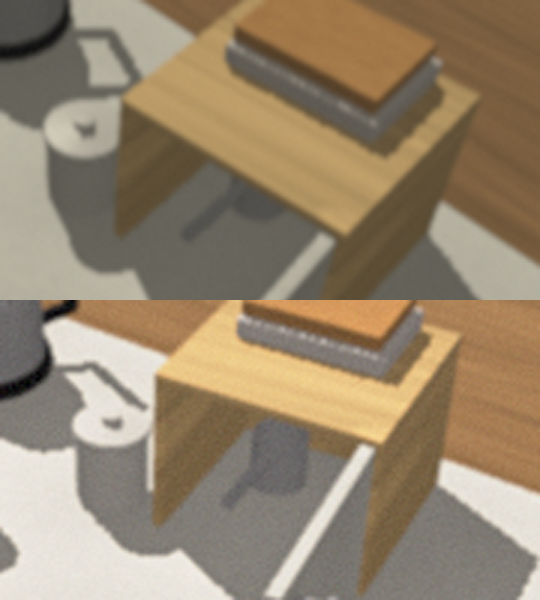

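```bash
python3 - <<'E'
from fit import *
s,d=C["scene"],C["side"]
print("tail tri",tri(s,(362.7,199),d,(346,196.7)),at_z(s,362.7,199,.05),at_z(d,346,196.7,.05))
L=[at_z(s,339.3,198.3,0),at_z(d,321.7,205,0)];Rr=at_z(d,390,229,0);print("L",L,"R",Rr)
top=[tri(s,(300+123/3,120+97/3),d,(270+157/3,130+75/3)),tri(s,(300+348/3,120+237/3),d,(270+383/3,130+143/3))];print("roof front L,R",top)
M=np.array([.6747,-.1034]);a=.084;R=np.array([[np.cos(a),-np.sin(a)],[np.sin(a),np.cos(a)]])
for p in [at_z(s,362.7,199,.05),at_z(d,346,196.7,.05),*L,Rr,*top]: print((R.T@(p[:2]-M)).round(4))
# pot body in side: rim centre
p=at_z(d,270+280/3,130+130/3,.062);print("pot",R.T@(p[:2]-M))
b=at_z(s,300+262/3,120+205/3,0);print(R.T@(b[:2]-M))
E
```

```text
tail tri [ 0.67990708 -0.06768477  0.05478181] [ 0.68314997 -0.06671115  0.05      ] [ 0.68543642 -0.06297222  0.05      ]
L [array([0.66497673, 0.00993119, 0.        ]), array([0.66093075, 0.0099139 , 0.        ])] R [ 0.68298785 -0.2222409   0.        ]
roof front L,R [array([0.67473976, 0.02078967, 0.17704678]), array([ 0.68882047, -0.22348905,  0.18513731])]
[0.0115 0.0359]
[0.0141 0.0394]
[-0.0002  0.1137]
[-0.0042  0.1141]
[-0.0017 -0.1191]
[0.0105 0.1237]
[ 0.004  -0.1209]
pot [0.13848262 0.04080095]
[0.1337541  0.03003563]
```

Emit:
drive_tool(rows=[[[0.008,-0.008,0],-7],[[0.008,-0.008,0],-7],[[0.008,-0.008,0],-7],[[0.008,-0.008,0],-7],[[0.008,-0.008,0],-7],[[0.008,-0.008,0],-7],[[0.008,-0.008,0],-7],[[0.008,-0.008,0],-7]])

```text
time: 26.77
eef_pos: [0.4416, -0.0278, 0.2593]
tool_rot: [0.0, 0.948, 0.318, -0.0]
force: [-0.4, 1.1, 0.4]
grip_width: 0.601
grip_force: 0.0
```

Emit:
drive_tool(rows=[[[0.008,-0.008,0],-7],[[0.008,-0.008,0],-7],[[0.008,-0.008,0],-7],[[0.008,-0.008,0],-7],[[0.008,-0.004,0],-4],[[0,0,0],0],[[0,0,0],0],[[0,0,0],0]])

```text
time: 27.43
eef_pos: [0.4808, -0.0619, 0.2593]
tool_rot: [-0.0, 0.999, 0.049, -0.0]
force: [-0.4, -0.9, 0.2]
grip_width: 0.601
grip_force: 0.0
```

```bash
python3 - <<'E'
from h import *
s=sense();print(s["eef_pos"],s["time"])
c=vision.get_calibration("wrist");a=vision.grab_frame("wrist");save(a,"w6.png")
M=np.array([.6747,-.1034]);t=.084;R=np.array([[np.cos(t),-np.sin(t)],[np.sin(t),np.cos(t)]])
W=lambda x,y,z:[*(M+R@[x,y]),z]
print(proj(c,[W(0,.12,0),W(0,-.12,0),W(0,.12,.19),W(0,-.12,.19),W(.012,.037,.05)]).round(1))
print([(x["conf"],x["rect"]) for x in spotter.silhouettes("wrist","pot")])
E
```

```text
[ 0.48077018 -0.06187464  0.25929177] 27.4333
[[259.3  -4.7]
 [478.7  -0.8]
 [211.5 -98.3]
 [622.5 -90.6]
 [338.7 -32.4]]
[]
```

View pics/w6.png

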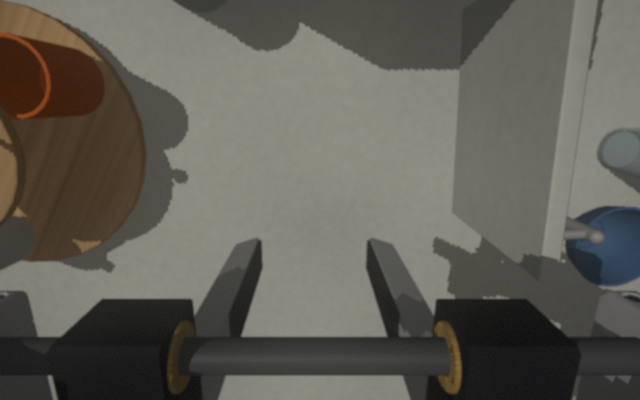

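Emit:
drive_tool(rows=[[[0.015,0,0.005],0],[[0.02,0,0.005],0],[[0.02,0,0.005],0],[[0.02,0,0.005],0],[[0.015,0,0.005],0],[[0,0,0],0],[[0,0,0],0],[[0,0,0],0]])

```text
time: 28.2
eef_pos: [0.5704, -0.0605, 0.2842]
tool_rot: [-0.0, 0.999, 0.05, -0.001]
force: [-1.4, -0.8, -1.3]
grip_width: 0.603
grip_force: 0.0
```

```bash
python3 - <<'E'
from h import *
s=sense();print(s["eef_pos"],s["time"])
c=vision.get_calibration("wrist");a=vision.grab_frame("wrist");save(a,"w7.png")
M=np.array([.6747,-.1034]);t=.084;R=np.array([[np.cos(t),-np.sin(t)],[np.sin(t),np.cos(t)]])
W=lambda x,y,z:[*(M+R@[x,y]),z]
print(proj(c,[W(0,.12,0),W(0,-.12,0),W(0,.12,.19),W(0,-.12,.19),W(.012,.037,.05)]).round(1))
for r in spotter.silhouettes("wrist","pot")[:2]:
    print(r["conf"],r["rect"]);m=np.argwhere(r["pixels"])
    for v in np.unique(m[:,0])[::4]:
        u=m[m[:,0]==v,1];print(v,u.min(),u.max(),(R.T@(at_z(c,u.mean(),v,.055)[:2]-M)).round(4))
g=cv2.cvtColor(a,cv2.COLOR_RGB2GRAY)
print("front-left wall column scan");
for v in range(40,110,6): print(v,g[v,240:420:12])
E
```

```text
[ 0.57039072 -0.06045568  0.28416033] 28.2
[[259.3  82.5]
 [454.7  86. ]
 [220.4  68.7]
 [554.6  74.7]
 [328.9  69.8]]
front-left wall column scan
40 [137 138 136 137 135 136 136 135 135 135 133 134 133 133 134]
46 [136 137 135 135 134 135 133 132 133 133 131 132 131 130 129]
52 [135 135 133 133 133 133 130 133 131 132 129 130 128 127 126]
58 [137 136 134 134 135 131 132 133 129 132 130 128 128 127 126]
64 [136 135 132 131 131 132 131 131 132 129 130 128 129 128 127]
70 [136 135 136 134 137 136 137 134 134 134 133 133 133 132 133]
76 [72 74 69 78 81 83 81 81 81 80 80 80 80 80 79]
82 [86 72 65 86 88 88 89 89 88 89 88 87 86 87 87]
88 [87 88 87 87 87 88 88 90 92 90 88 87 87 86 87]
94 [86 86 87 89 90 88 91 91 90 90 87 89 86 85 86]
100 [88 89 89 90 90 90 90 91 89 88 90 87 86 85 85]
106 [90 86 89 89 88 95 90 90 90 90 90 89 85 89 85]
```

```bash
python3 -c "
from station import robot
print(robot.sign_off())"
```

```text
the job is handed in; nothing more can be done
None
```

The job is handed in, though no verdict came back: the pot stands upright in the cupboard, handle towards the doorway and its end about 10 mm behind the front edges by camera, the door open about 1.6 rad, the other crockery not touched as far as I could tell, and about 28 s on the clock. I shut the door briefly to push the pot's handle in, then opened it again.

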